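# Level the two-pan kitchen balance

## Task

Bring the two-pan balance level by drawing one short weight up out of its spring clip in the low pan and moving it into the empty clip in the middle of the other pan. Push it straight down through the clip, by feel, until it sits firmly on the rubber pad at the bottom, with about 8 N on the pad but never a hard shove (the pad must not take more than 15 N). Leave the tall weight in its clip, do not disturb the cups and the mill, and leave the weights standing upright and the balance at rest and level.

Things in the scene. Friction and masses are not known exactly. Their poses are not given: they have to be found in the camera images.
- balance: White counter balance, fixed; base 150 x 380 x 45 mm (x, y, z), column 50 x 50 mm in its middle up to 105 mm. Origin under its middle at worktop height. Left pan centred at its y = +130 mm, right at -130 mm: flat steel plates 165 x 100 x 6 mm (x, y, z) that stay horizontal, top 116 mm up when level. Each has three spring clips, at x = -50, 0, +50 mm on its centre line.
- pan_left (a joint): Left pan's height in m: 0 level, positive up, stops at -0.010 and +0.010. The right pan moves exactly opposite. They move freely, damped, with a weak spring to level (about 100 N/m); a difference of one short weight or more sends them to the stops, and a pan that is pressed sinks to its lower stop (about 3 N) before it resists.
- cell_left: Empty middle clip of the left pan; origin in its middle on the pan's top surface, moving with the pan; axes as the balance's. A rubber pad 22 mm across stands in it, giving 1 mm per 8 N, its top anywhere from 3 to 17 mm above this origin (a screw setting, not measured, different each time), so the depth at which a weight is home must be felt.
- cell_right: The same for the right pan, pad set separately. A clip is two upright steel leaves, 24 mm wide in x, on the +y and -y sides of a weight, 46 mm high with the top 10 mm flared out as lead-in, sprung together with about 3 N a side; empty they stand 28 mm apart. Pushing in or drawing out takes roughly 2 to 6 N. Grip weights above the leaves, along the balance's y.
- short1_mid (a point): Short weight: plain flat-topped aluminium cylinder, diameter 32 mm, height 76 mm, about 162 g, foot bevelled 4 mm. The point is at its centre, 38 mm above its underside. All three are alike. At the start the four outer clips hold the three short weights and the tall one in any order.
- short2_mid (a point): Short weight: plain flat-topped aluminium cylinder, diameter 32 mm, height 76 mm, about 162 g, foot bevelled 4 mm. The point is at its centre, 38 mm above its underside. All three are alike. At the start the four outer clips hold the three short weights and the tall one in any order.
- short3_mid (a point): Short weight: plain flat-topped aluminium cylinder, diameter 32 mm, height 76 mm, about 162 g, foot bevelled 4 mm. The point is at its centre, 38 mm above its underside. All three are alike. At the start the four outer clips hold the three short weights and the tall one in any order.
- tall_mid (a point): Tall weight: steel, diameter 32 mm to 66 mm up, then a neck and a round knob (diameter 25 mm), 100 mm in all, about 486 g: as much as the three short weights together. The point is on its axis 34 mm above its underside.
- cup1_mid (a point): White porcelain espresso cup, bystander, diameter 62 mm, 58 mm high, with a handle. Point on its axis 30 mm up.
- cup2_mid (a point): The second espresso cup, alike.
- mill_mid (a point): Stainless pepper mill, bystander, diameter 54 mm, 190 mm high. Point on its axis 90 mm up.
There are look-alikes about, which are no part of the job. What is shaped like the part that bears short1_mid but green or yellow is not meant.

How it is judged:
By the outcome, as a careful person would: the job done as asked, in the order asked, and still so for the second after the job is handed in, with the robot touching nothing.
It also fails if it takes over 59 s, if anything falls off the work surface, if the arm or the gripper's body presses on something with over 40 N, if the wrist force passes 120 N, or if a joint passes its speed limit or range.

## Robot

A 6-joint arm with a two-finger parallel gripper is mounted at the origin on the work surface. World frame = base frame: x ahead of the robot, y to its left, z up, the work surface at z = 0. Lengths are in m, angles in degrees, forces in N, time in s.
With the tool pointing down it reaches from about 0.3 to 0.75 m from the base axis. Payload 8.5 kg.
Tool frame: the origin (TCP) lies at the very end of the fingers, on their centre line; the grasp point (between the pads) lies 19 mm behind it; z points along the fingers, y is the line along which they close (so a half turn about z gives the same grasp; the last joint's range is limited). The gripper opens to 85 mm and grips with 20 to 120 N. Pads are 22 mm wide; open, the fingers measure 114 mm over their backs; the gripper's body (76 mm by 85 mm) begins 54 mm behind the grasp point. The pads swing forward as they close: fully open they stand 13 mm farther back than shut.
Start: joints at [-88.94, 21.807, 74.336, -0, 83.858, -12.336], TCP at [0.127, -0.535, 0.192] pointing down, gripper open.
Joint ranges: [-178.18, 178.18], [-50.72, 133.34], [12.68, 142.11], [-81.47, 261.47], [9.98, 163.14], [-165.26, 165.26]. Speed limits (degrees/s): [136.94, 136.94, 180, 180, 180, 180].

## Interface

Orientations are given as a 3x3 rotation matrix whose columns are the frame's x, y, z axes.
In Python, from rig import observe, cams, ticket gives the robot as it stands.
- The arm moves only by the tool move_arm, never from a script. Its arguments are lists of equal length, an entry for each row: "jaw": the finger opening in cm, from 0 to 8.54; "dp": the shift along the tool's x, y, z in cm, a list of three; "turn": the turn, a rotation vector about the tool's x, y, z in rad, a list of three. In form: {"jaw": [jaw, ...], "dp": [[tx, ty, tz], ...], "turn": [[wx, wy, wz], ...]}. A call has 1 to 12 rows; each row shifts and turns the commanded pose from where the row before left it, along the tool's axes as they then stand; what a row does not reach is not made up. A row lasts 1/12 s, in which the tool goes at most 41.7 mm and 7.16 degrees, less where a joint would pass 70% of its speed; a pose out of reach is approached as far as the arm can. A call is refused whole if a number of a shift passes 4.17 or a number of a turn 0.125, either way. A call with a gripper value outside its range is refused whole. The fingers move at their own pace and stop on an object; "force" is the grip in N (left out, the last holds). Time passes only in rows, so rows that do not move let the fingers close. It gives the time, the measured TCP pose, the force, the opening and the grip force at its end, in the units of the state.
- observe(): the state, without advancing time (a new reading comes with each control period).
- cams.get_image(name): name is "scene" or "top"; returns (picture, depth): 480x640x3 uint8, red, green, blue; 480x640 float32, m along the optical axis (not along the pixel's ray), 0 where there is no reading.
- cams.calibration(name): a dict with "vertical_fov" (degrees; the focal length in pixels is half the picture's height over the tangent of half this angle, whatever the lens; pixels are square), "cx", "cy" (the principal point, pixels), "view" (4x4, takes a point from world to camera coordinates). Camera axes: x right, y up, looking along -z (the intrinsics and any distortion apply to the point x, -y, -z); pixel columns grow to the right and rows downward; lengths in m; the calibration is good to about 2 mm. A picture is of the moment at which its call begins. calibration takes no time and is no camera call.
- ticket.close_job(): hands the job in; it is judged then, once.
Trained networks look in the newest picture that a camera, given by its name, has taken for a name from the list of things; names that differ only in an ending like _2 or _b are one class to them, and where a whole thing is asked for, a point or a joint stands for the part that bears it (a point fixed in the world has none). Each returns a list of dicts, best first, with "p" (0 to 1); they miss things now and then, are a little off and sometimes report something else, mostly with a low value. They report only what shows in the picture. A call takes as long as a camera call. They do not tell look-alikes from the thing itself.
- cams.spot_in(camera, query): "box" ([centre column, centre row, width, height] as shares, 0 to 1, of the picture: columns of its width, rows of its height, round what is visible of it).
- cams.outline_of(camera, query): "mask" (480x640 bool, what is visible of it) and "box" ([centre column, centre row, width, height] as shares, 0 to 1, of the picture: columns of its width, rows of its height, round what is visible of it).
- cams.mark_of(camera, query): "location" ([column, row] as shares, 0 to 1, of the picture: columns of its width, rows of its height: a listed point, or the origin of a listed thing).
The state is a dict: "time_s": time; "q": joint angles; "qvel": joint speeds; "joint_efforts": joint torques, N m; "position": TCP position; "tool_rot": TCP orientation; "ft_force": force on the tool from outside, world axes, zero at the start; "wrist_torque": the same for the moment, N m; "grip_width": finger opening in m; "gripper_force": force on a finger pad.
Only numpy, scipy, OpenCV 4.12 (cv2) and the standard library are available. Lean on these libraries where they do the work, as an engineer would, in place of code of your own. Each camera call takes 0.05 s, during which the arm holds its last target. There are 200 camera calls.

## Working session

There is one attempt and no reset: what is moved stays moved. The work goes in short steps, Python scripts to look and compute and a tool call to move; the robot and the scene stay as the last step left them, time stands still between calls to the robot, and variables do not carry over. Pictures are saved under pics/ and viewed, at most 10 in all, crops included, and the job is handed in when it is done.

Besides the shell and the picture viewer there is one more tool, called after "Call:" as name(argument=value, ...) on one line, values as JSON. move_arm: Moves the arm, as the interface text tells. Its arguments: {"type":"object","properties":{"jaw":{"type":"array","items":{"type":"number"}},"dp":{"type":"array","items":{"type":"array","items":{"type":"number"}}},"turn":{"type":"array","items":{"type":"array","items":{"type":"number"}}},"force":{"type":"number"}},"required":["jaw","dp","turn"]}

```bash
ls; mkdir -p pics; cat > h.py <<'E'
import numpy as np, cv2
from rig import observe, cams, ticket
def cal(n):
    c=cams.calibration(n); f=240/np.tan(np.radians(c['vertical_fov']/2)); return c,f
def unproj(n,u,v,d):
    c,f=cal(n); p=np.array([(u-c['cx'])/f*d,-(v-c['cy'])/f*d,-d,1]); return (np.linalg.inv(c['view'])@p)[:3]
def cloud(n,dep):
    c,f=cal(n); v,u=np.mgrid[:480,:640]; d=dep
    P=np.stack([(u-c['cx'])/f*d,-(v-c['cy'])/f*d,-d,np.ones_like(d)],-1)@np.linalg.inv(c['view']).T
    return P[...,:3]
def proj(n,p):
    c,f=cal(n); q=c['view']@np.r_[p,1]; return c['cx']+f*q[0]/-q[2], c['cy']-f*q[1]/-q[2]
E
python3 - <<'E'
from h import *
for n in('scene','top'):
    im,d=cams.get_image(n); cv2.imwrite(f'pics/{n}0.png',im[...,::-1]); c=cams.calibration(n); print({k:v if k!='view' else np.round(v,3).tolist() for k,v in c.items()})
    np.savez(f'{n}0.npz',im=im,d=d)
    for q in('balance','cell_left','cell_right','short1_mid','tall_mid','mill_mid','cup1_mid'):
        for r in cams.mark_of(n,q)[:4]:
            u,v=r['location'][0]*640,r['location'][1]*480
            print(n,q,round(r['p'],2),round(u),round(v),np.round(unproj(n,u,v,d[min(int(v),479),min(int(u),639)]),3))
print(observe())
E
```

```text
pics
{'vertical_fov': 51.026950467055755, 'cx': 326.8418319367853, 'cy': 241.7025922438998, 'view': [[-0.738, 0.674, -0.021, 0.398], [-0.461, -0.482, 0.745, 0.162], [0.492, 0.56, 0.667, -1.548], [0.0, 0.0, 0.0, 1.0]]}
scene balance 0.87 328 299 [0.663 0.144 0.124]
scene cell_left 0.44 364 292 [0.597 0.185 0.129]
scene cell_right 0.6 286 240 [ 0.604 -0.07   0.115]
scene cell_right 0.31 501 339 [0.399 0.418 0.012]
scene short1_mid 0.72 334 239 [ 0.466 -0.051  0.049]
scene short1_mid 0.61 307 219 [ 0.546 -0.058  0.158]
scene short1_mid 0.58 283 224 [ 0.595 -0.087  0.151]
scene tall_mid 0.91 276 242 [ 0.644 -0.056  0.144]
scene mill_mid 0.96 459 390 [0.635 0.46  0.117]
scene cup1_mid 0.78 501 339 [0.397 0.417 0.007]
{'vertical_fov': 55.22214637688459, 'cx': 314.1468422633636, 'cy': 232.022894617803, 'view': [[-0.017, -1.0, 0.014, 0.001], [0.993, -0.015, 0.113, -0.526], [-0.113, 0.015, 0.993, -1.322], [0.0, 0.0, 0.0, 1.0]]}
top balance 0.56 294 214 [0.57  0.051 0.107]
top cell_left 0.53 244 206 [0.588 0.186 0.135]
top cell_right 0.49 340 203 [ 0.599 -0.079  0.101]
top short1_mid 0.64 338 
[... 379 characters left out ...]
72032e+01, -1.23362052e+01]), 'qvel': array([ 0.01217473,  0.09220859, -0.04039193, -0.06269885, -0.03024054,
        0.03005808]), 'joint_efforts': array([-1.57871523e-04, -4.48302770e+01, -2.31456167e+01, -1.06551813e-04,
        4.84684315e-04,  6.11150000e-06]), 'position': array([ 0.12741585, -0.53503077,  0.19183809]), 'tool_rot': array([[ 9.72790616e-01,  2.31686030e-01, -1.36277946e-05],
       [ 2.31686029e-01, -9.72790616e-01, -4.55205464e-05],
       [-2.38034654e-05,  4.11245908e-05, -9.99999999e-01]]), 'ft_force': array([-0.00600756, -0.09258131,  0.99725983]), 'wrist_torque': array([ 0.02763337,  0.05081752, -0.00759193]), 'gripper_force': 0.0, 'grip_width': 0.0856497450805552}
```

View pics/scene0.png

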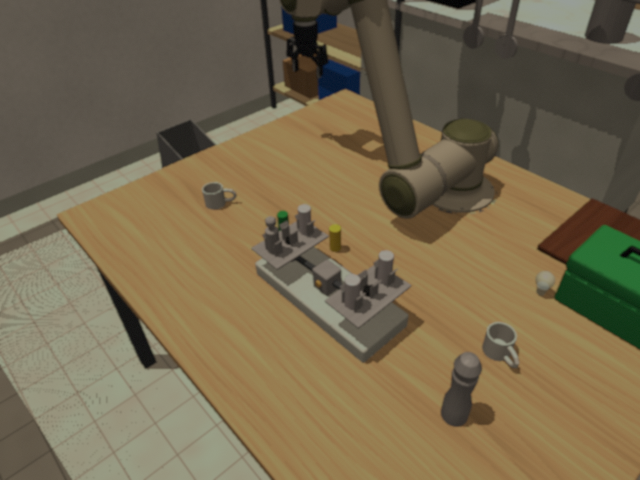

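View pics/top0.png

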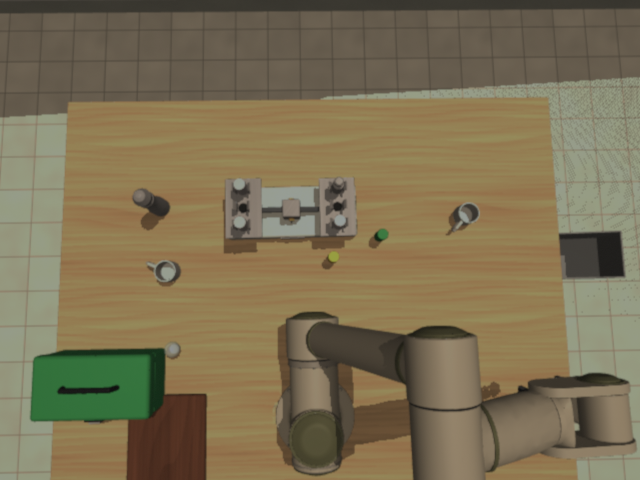

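The right pan (far side in the scene view, about px 285,245) is low and holds the tall weight (276,240) and one short weight (305,219). The left pan holds two short weights (352,290 and 385,268), and the middle clips are empty. The green and yellow cylinders are decoys. So the short weight in the right pan at the robot-side end has to go to the left middle clip. Next I measure the exact positions.

```bash
python3 - <<'E'
from h import *
for n in('scene','top'):
    z=np.load(f'{n}0.npz'); P=cloud(n,z['d']); ok=z['d']>0
    x,y,zz=P[...,0],P[...,1],P[...,2]
    R=ok&(x>.42)&(x<.75)&(y>-.2)&(y<.3)
    t=R&(zz>.08)
    h,e=np.histogram(zz[t],np.arange(.08,.24,.005)); print(n,dict(zip(np.round(e[:-1],3),h)))
    for nm,lo,hi,s in(('L',.118,.136,y>.1),('R',.095,.117,y<0)):
        m=t&s&(zz>lo)&(zz<hi); 
        rect=cv2.minAreaRect((P[m][:,:2]*1000).astype(np.float32)); print(n,nm,m.sum(),np.round(rect[0],1),np.round(rect[1],1),round(rect[2],2),'z',np.median(zz[m]).round(4))
    # base outline
    m=R&(zz>.035)&(zz<.055); rect=cv2.minAreaRect((P[m][:,:2]*1000).astype(np.float32)); print(n,'base',m.sum(),rect)
    # tops
    m=(t&(zz>.17)).astype(np.uint8); k,l,st,ce=cv2.connectedComponentsWithStats(m)
    for i in range(1,k):
        q=P[l==i]; 
        if len(q)>8:
            zt=np.percentile(q[:,2],90); tp=q[q[:,2]>zt-.008]; print(n,'top',len(q),np.round(q.mean(0),4),'topz',zt.round(4),'mean',np.round(tp.mean(0),4),'mid',np.round((tp.min(0)+tp.max(0))/2,4),np.round(np.ptp(tp,0),3))
E
python3 - <<'E'
import cv2
a=cv2.imread('pics/top0.png')[165:250,215:365]; b=cv2.imread('pics/scene0.png')[190:365,240:420]
cv2.imwrite('pics/c1.png',cv2.vconcat([cv2.resize(a,(600,340),interpolation=2)[:,:],cv2.resize(b,(600,583))[:250]]))
E
```

```text
scene {np.float64(0.08): np.int64(82), np.float64(0.085): np.int64(51), np.float64(0.09): np.int64(49), np.float64(0.095): np.int64(50), np.float64(0.1): np.int64(333), np.float64(0.105): np.int64(1166), np.float64(0.11): np.int64(111), np.float64(0.115): np.int64(92), np.float64(0.12): np.int64(299), np.float64(0.125): np.int64(1501), np.float64(0.13): np.int64(195), np.float64(0.135): np.int64(218), np.float64(0.14): np.int64(172), np.float64(0.145): np.int64(193), np.float64(0.15): np.int64(201), np.float64(0.155): np.int64(146), np.float64(0.16): np.int64(133), np.float64(0.165): np.int64(160), np.float64(0.17): np.int64(216), np.float64(0.175): np.int64(116), np.float64(0.18): np.int64(152), np.float64(0.185): np.int64(60), np.float64(0.19): np.int64(65), np.float64(0.195): np.int64(73), np.float64(0.2): np.int64(297), np.float64(0.205): np.int64(57), np.float64(0.21): np.int64(0), np.float64(0.215): np.int64(0), np.float64(0.22): np.int64(0), np.float64(0.225): np.int64(0), np.float64(0.23): np.int64(0)}
scene L 1764 [590.  189.4] [167.6 102.3] 1.17 z 0.1267
scene R 1295 [593.6
[... 2062 characters left out ...]
.6] [165.9 100.4] 0.91 z 0.1255
top R 1557 [588.3 -72.7] [165.6 100.6] 0.79 z 0.1055
top base 2417 ((556.021484375, 16.710067749023438), (432.5527648925781, 215.7871856689453), 87.42163848876953)
top top 113 [ 0.6353 -0.0704  0.1937] topz 0.207 mean [ 0.638  -0.0713  0.2047] mid [ 0.6378 -0.0715  0.2049] [0.024 0.021 0.011]
top top 147 [0.6319 0.1865 0.1978] topz 0.2046 mean [0.634  0.1873 0.2017] mid [0.634  0.1872 0.2019] [0.03  0.029 0.01 ]
top top 117 [ 0.5381 -0.0722  0.1808] topz 0.1841 mean [ 0.5383 -0.0728  0.1813] mid [ 0.5384 -0.0721  0.1818] [0.03  0.029 0.011]
top top 143 [0.5331 0.1859 0.1979] topz 0.2043 mean [0.5343 0.1868 0.2017] mid [0.5343 0.1868 0.2022] [0.029 0.029 0.012]
```

View pics/c1.png

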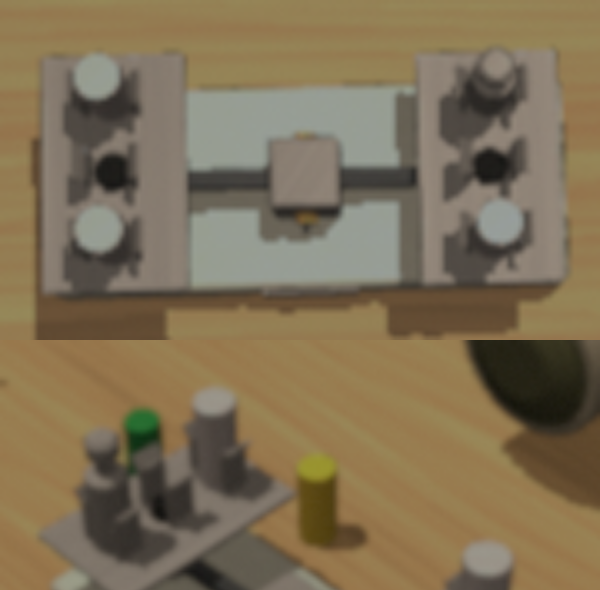

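Call:
move_arm(jaw=[6,6,6,6,6,6,6,6,6,6,6,6], dp=[[0,0,-3],[0,0,-3],[2.3,-2.5,0],[2.3,-2.5,0],[2.3,-2.5,0],[2.3,-2.5,0],[2.3,-2.5,0],[2.3,-2.5,0],[2.3,-2.5,0],[2.3,-2.5,0],[2.3,-2.5,0],[2.3,-2.5,0]], turn=[[0,0,0.11],[0,0,0.109],[0,0,0],[0,0,0],[0,0,0],[0,0,0],[0,0,0],[0,0,0],[0,0,0],[0,0,0],[0,0,0],[0,0,0]], force=60)

```text
time_s: 1.8
position: [0.3545, -0.2802, 0.252]
tool_rot: [[1.0, 0.015, 0.0], [0.015, -1.0, -0.0], [0.0, 0.0, -1.0]]
ft_force: [0.4, -0.7, -0.2]
grip_width: 0.06
gripper_force: 0.0
```

Call:
move_arm(jaw=[6,6,6,6,6,6,6,6,6,6], dp=[[2.3,-2.5,0],[2.3,-2.5,0],[2.3,-2.5,0],[2.3,-2.5,0],[2.3,-2.5,0],[2.3,-2.5,0],[2.3,-2.5,0],[1.5,-2,0],[0,0,0],[0,0,0]], turn=[[0,0,0],[0,0,0],[0,0,0],[0,0,0],[0,0,0],[0,0,0],[0,0,0],[0,0,0],[0,0,0],[0,0,0]])

```text
time_s: 2.63
position: [0.5271, -0.0832, 0.2515]
tool_rot: [[1.0, 0.017, -0.0], [0.017, -1.0, 0.0], [-0.0, -0.0, -1.0]]
ft_force: [-0.9, 0.6, 0.1]
grip_width: 0.0598
gripper_force: 0.0
```

```bash
cat > goto.py <<'E'
import sys; from h import *
def rep(tx,ty,tz,yaw=0.85):
    o=observe(); R=o['tool_rot']; y=np.radians(yaw)
    Rd=np.array([[np.cos(y),np.sin(y),0],[np.sin(y),-np.cos(y),0],[0,0,-1]])
    w=cv2.Rodrigues(R.T@Rd)[0].ravel()
    print('t',round(o['time_s'],2),'pos',o['position'].round(4),'f',o['ft_force'].round(2),'grip',round(o['grip_width'],4),round(o['gripper_force'],1),'dp_cm',(R.T@(np.array([tx,ty,tz])-o['position'])*100).round(2),'turn',w.round(4))
if __name__=='__main__': rep(*map(float,sys.argv[1:]))
E
python3 goto.py .5412 -.0715 .154
```

```text
t 2.63 pos [ 0.5271 -0.0832  0.2515] f [-0.9   0.61  0.09] grip 0.0598 0.0 dp_cm [ 1.44 -1.15  9.75] turn [-0.      0.0005  0.0022]
```

Call:
move_arm(jaw=[6,6,6,6,6,6,6,6,5,4.5,4,4], dp=[[1.44,-1.15,0],[0,0,2],[0,0,2],[0,0,2],[0,0,2],[0,0,1.5],[0,0,0.25],[0,0,0],[0,0,0],[0,0,0],[0,0,0],[0,0,0]], turn=[[0,0,0.002],[0,0,0],[0,0,0],[0,0,0],[0,0,0],[0,0,0],[0,0,0],[0,0,0],[0,0,0],[0,0,0],[0,0,0],[0,0,0]])

```text
time_s: 3.63
position: [0.5413, -0.0725, 0.1551]
tool_rot: [[1.0, 0.013, 0.001], [0.013, -1.0, -0.001], [0.001, 0.001, -1.0]]
ft_force: [-0.1, 1.2, 0.8]
grip_width: 0.0399
gripper_force: 0.0
```

```bash
python3 goto.py .5412 -.0715 .154; python3 - <<'E'
from h import *
for n in('scene','top'):
    im,d=cams.get_image(n); cv2.imwrite(f'pics/{n}1.png',im[...,::-1])
    u,v=map(int,proj(n,np.array([.541,-.0715,.17]))); print(n,u,v)
    cv2.imwrite(f'pics/{n}1c.png',cv2.resize(im[v-40:v+40,u-50:u+50,::-1],(600,480),interpolation=2))
a=cv2.imread('pics/scene1c.png');b=cv2.imread('pics/top1c.png');cv2.imwrite('pics/c2.png',cv2.resize(cv2.hconcat([a,b]),(800,320)))
E
```

```text
t 3.63 pos [ 0.5413 -0.0725  0.1551] f [-0.06  1.15  0.77] grip 0.0399 0.0 dp_cm [-0.   -0.1   0.11] turn [ 0.0005 -0.0013 -0.002 ]
scene 304 211
top 338 220
```

View pics/c2.png

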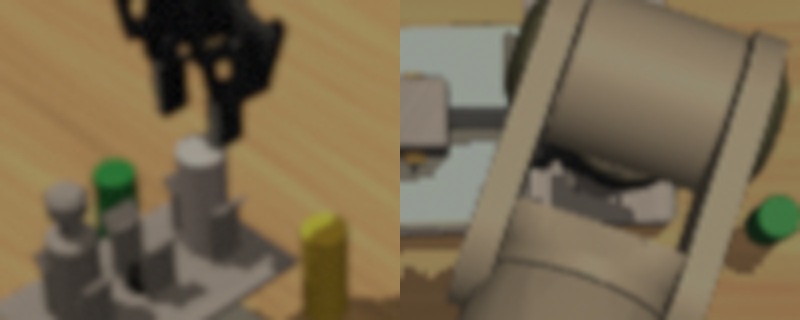

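The left half shows the fingertips at crop px (172,112) and (225,140), which looks higher than a TCP at z=0.155 should be (the weight's top is at (200,150)). I'll check the depth before closing.

```bash
python3 - <<'E'
from h import *
o=observe(); print(o['time_s'],o['position'])
im,d=cams.get_image('scene'); print(proj('scene',o['position']))
u0,v0=304-50,211-40
P=cloud('scene',d)
for a,b in((172,104),(225,132),(200,150),(172,60),(150,20)):
    u,v=u0+a//4,v0+b//4; print(a,b,d[v,u],P[v,u].round(4),im[v,u])
m=(d>0)&(np.abs(P[...,0]-.541)<.08)&(np.abs(P[...,1]+.072)<.08)&(P[...,2]>.14)&(P[...,2]<.27)&(im.max(-1)<60)
q=P[m]; print(len(q)); 
for z in np.arange(.14,.27,.01):
    s=q[(q[:,2]>=z)&(q[:,2]<z+.01)]
    if len(s): print(round(z,2),len(s),s.min(0).round(3),s.max(0).round(3))
cv2.imwrite('pics/c3.png',cv2.resize(im[150:270,230:390,::-1],(800,600),interpolation=2))
E
```

```text
3.7333 [ 0.54112638 -0.07237738  0.15473178]
(np.float64(304.5916166963608), np.float64(215.98238240765284))
172 104 1.1964995 [ 0.5448 -0.0921  0.2033] [15 14  8]
225 132 1.1581866 [ 0.5489 -0.0395  0.2136] [17 17 19]
200 150 1.1955284 [ 0.545  -0.0677  0.184 ] [157 151 140]
172 60 1.178501 [ 0.5417 -0.093   0.2333] [12 12 11]
150 20 1.1408482 [ 0.5601 -0.0885  0.2724] [15 15 13]
417
0.14 2 [ 0.593 -0.053  0.14 ] [ 0.604 -0.051  0.141]
0.19 1 [ 0.54  -0.094  0.2  ] [ 0.54  -0.094  0.2  ]
0.2 25 [ 0.537 -0.094  0.201] [ 0.553 -0.04   0.21 ]
0.21 44 [ 0.537 -0.095  0.21 ] [ 0.554 -0.036  0.219]
0.22 46 [ 0.533 -0.095  0.22 ] [ 0.554 -0.037  0.23 ]
0.23 41 [ 0.533 -0.098  0.23 ] [ 0.555 -0.037  0.24 ]
0.24 73 [ 0.533 -0.116  0.24 ] [ 0.557 -0.02   0.25 ]
0.25 70 [ 0.532 -0.124  0.25 ] [ 0.557 -0.016  0.26 ]
0.26 115 [ 0.529 -0.127  0.26 ] [ 0.561 -0.011  0.27 ]
```

View pics/c3.png

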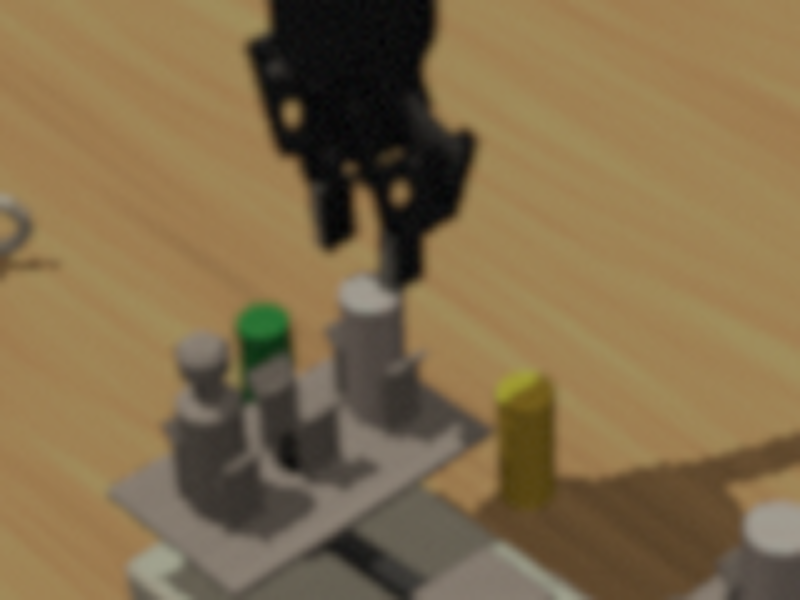

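```bash
python3 - <<'E'
from h import *
z=np.load('scene0.npz');im,d=z['im'],z['d'];P=cloud('scene',d)
print(proj('scene',np.array([.1274,-.535,.192])))
m=(d>0)&(np.abs(P[...,0]-.127)<.1)&(np.abs(P[...,1]+.535)<.1)&(P[...,2]>.12)&(P[...,2]<.4)
q=P[m]
for a in np.arange(.12,.35,.01):
    s=q[(q[:,2]>=a)&(q[:,2]<a+.01)]
    if len(s): print(round(a,2),len(s),s.min(0).round(3),s.max(0).round(3))
u,v=map(int,proj('scene',np.array([.1274,-.535,.192])));cv2.imwrite('pics/c4.png',cv2.resize(im[max(0,v-60):v+40,u-60:u+60,::-1],(720,600),interpolation=2))
print(u,v); o=observe();print(o['q'].round(2))
E
```

```text
(np.float64(308.2924453762925), np.float64(88.77974246481475))
0.24 15 [ 0.112 -0.582  0.244] [ 0.15  -0.483  0.25 ]
0.25 40 [ 0.11 -0.59  0.25] [ 0.154 -0.477  0.26 ]
0.26 42 [ 0.108 -0.586  0.26 ] [ 0.154 -0.475  0.27 ]
0.27 40 [ 0.108 -0.589  0.27 ] [ 0.152 -0.477  0.28 ]
0.28 39 [ 0.115 -0.603  0.28 ] [ 0.158 -0.477  0.29 ]
0.29 80 [ 0.101 -0.605  0.29 ] [ 0.16  -0.461  0.3  ]
0.3 108 [ 0.102 -0.605  0.3  ] [ 0.157 -0.459  0.31 ]
0.31 122 [ 0.098 -0.6    0.31 ] [ 0.161 -0.46   0.32 ]
0.32 113 [ 0.1   -0.605  0.32 ] [ 0.162 -0.461  0.33 ]
0.33 137 [ 0.098 -0.601  0.33 ] [ 0.157 -0.464  0.34 ]
0.34 144 [ 0.102 -0.601  0.34 ] [ 0.161 -0.461  0.35 ]
308 88
[-20.05  23.09  78.71  -0.    78.17  69.22]
```

The gripper is also 39 mm higher than reported in the start picture, once its finger swing is allowed for. So the reported TCP lies about 39 mm beyond the real fingertips, and x and y agree. I'll go by the pictures and lower 41 mm more with the fingers opened.

Call:
move_arm(jaw=[5.5,5.5,5.5,5.5,5.5,5.5,5.5,5.5,5.5,5.5], dp=[[0,-0.1,0],[0,0,0],[0,0,0.8],[0,0,0.8],[0,0,0.8],[0,0,0.8],[0,0,0.5],[0,0,0.3],[0,0,0],[0,0,0]], turn=[[0,0,-0.002],[0,0,0],[0,0,0],[0,0,0],[0,0,0],[0,0,0],[0,0,0],[0,0,0],[0,0,0],[0,0,0]])

```text
time_s: 4.62
position: [0.5411, -0.0714, 0.1143]
tool_rot: [[1.0, 0.015, 0.0], [0.015, -1.0, -0.0], [0.0, 0.0, -1.0]]
ft_force: [-0.4, 0.6, 0.1]
grip_width: 0.0549
gripper_force: 0.0
```

```bash
python3 goto.py .5412 -.0715 .114; python3 - <<'E'
from h import *
o=observe()
im,d=cams.get_image('scene'); P=cloud('scene',d)
m=(d>0)&(np.abs(P[...,0]-.541)<.05)&(np.abs(P[...,1]+.072)<.08)&(P[...,2]>.14)&(P[...,2]<.27)&(im.max(-1)<60)
q=P[m]
for z in np.arange(.14,.21,.006):
    s=q[(q[:,2]>=z)&(q[:,2]<z+.006)]
    if len(s): print(round(z,3),len(s),s.min(0).round(3),s.max(0).round(3))
cv2.imwrite('pics/c5.png',cv2.resize(im[150:270,230:390,::-1],(800,600),interpolation=2))
E
```

```text
t 4.62 pos [ 0.5411 -0.0714  0.1143] f [-0.36  0.55  0.07] grip 0.0549 0.0 dp_cm [0.01 0.01 0.03] turn [ 0. -0. -0.]
0.158 4 [ 0.543 -0.102  0.161] [ 0.55  -0.1    0.163]
0.164 14 [ 0.541 -0.102  0.165] [ 0.552 -0.031  0.17 ]
0.17 17 [ 0.539 -0.099  0.17 ] [ 0.551 -0.031  0.176]
0.176 29 [ 0.536 -0.103  0.176] [ 0.554 -0.029  0.182]
0.182 21 [ 0.535 -0.102  0.182] [ 0.553 -0.03   0.188]
0.188 27 [ 0.534 -0.102  0.188] [ 0.553 -0.027  0.194]
0.194 21 [ 0.537 -0.103  0.194] [ 0.554 -0.031  0.2  ]
0.2 22 [ 0.534 -0.103  0.2  ] [ 0.556 -0.017  0.206]
0.206 45 [ 0.532 -0.125  0.206] [ 0.556 -0.011  0.212]
```

View pics/c5.png

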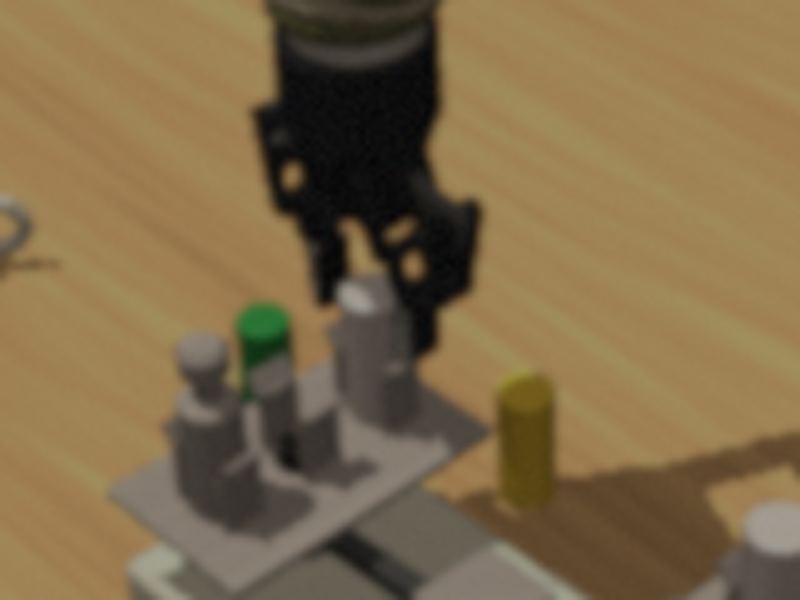

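The fingers now straddle the weight: tips at about px (325,300) and (425,345), weight's top at (360,295), near edge of the pads above the leaves. I close gently, watching the side force.

Call:
move_arm(jaw=[5,4.5,4,3.8,3.6,3.5,3.4,3.3,3.2,3.1,3.1,3.1], dp=[[0,0,0],[0,0,0],[0,0,0],[0,0,0],[0,0,0],[0,0,0],[0,0,0],[0,0,0],[0,0,0],[0,0,0],[0,0,0],[0,0,0]], turn=[[0,0,0],[0,0,0],[0,0,0],[0,0,0],[0,0,0],[0,0,0],[0,0,0],[0,0,0],[0,0,0],[0,0,0],[0,0,0],[0,0,0]], force=20)

```text
time_s: 5.67
position: [0.5411, -0.0715, 0.1145]
tool_rot: [[1.0, 0.015, 0.0], [0.015, -1.0, -0.0], [0.0, 0.0, -1.0]]
ft_force: [-0.7, -2.1, 2.3]
grip_width: 0.0315
gripper_force: 17.3
```

Call:
move_arm(jaw=[3,3,3,3,3], dp=[[0,0.05,0],[0,0,0],[0,0,0],[0,0,0],[0,0,0]], turn=[[0,0,0],[0,0,0],[0,0,0],[0,0,0],[0,0,0]], force=50)

```text
time_s: 6.08
position: [0.5411, -0.0717, 0.1145]
tool_rot: [[1.0, 0.015, 0.0], [0.015, -1.0, 0.0], [0.0, -0.0, -1.0]]
ft_force: [-0.3, 0.2, 5.2]
grip_width: 0.0308
gripper_force: 37.0
```

Call:
move_arm(jaw=[3,3,3,3,3,3,3,3,3,3,3,3], dp=[[0,0,-0.1],[0,0,-0.2],[0,0,-0.3],[0,0,-0.3],[0,0,-0.3],[0,0,-0.3],[0,0,-0.3],[0,0,-0.3],[0,0,-0.3],[0,0,-0.3],[0,0,-0.3],[0,0,-0.3]], turn=[[0,0,0],[0,0,0],[0,0,0],[0,0,0],[0,0,0],[0,0,0],[0,0,0],[0,0,0],[0,0,0],[0,0,0],[0,0,0],[0,0,0]])

```text
time_s: 7.08
position: [0.5408, -0.0718, 0.1475]
tool_rot: [[1.0, 0.015, -0.0], [0.015, -1.0, 0.0], [-0.0, -0.0, -1.0]]
ft_force: [-0.2, 0.1, -4.8]
grip_width: 0.0306
gripper_force: 36.6
```

Call:
move_arm(jaw=[3,3,3,3,3,3,3,3,3,3,3,3], dp=[[0,0,-0.4],[0,0,-0.4],[0,0,-0.4],[0,0,-0.4],[0,0,-0.4],[0,0,-0.4],[0,0,-0.4],[0,0,-0.4],[0,0,-0.4],[0,0,-0.4],[0,0,-0.4],[0,0,-0.4]], turn=[[0,0,0],[0,0,0],[0,0,0],[0,0,0],[0,0,0],[0,0,0],[0,0,0],[0,0,0],[0,0,0],[0,0,0],[0,0,0],[0,0,0]])

```text
time_s: 8.08
position: [0.541, -0.0718, 0.1957]
tool_rot: [[1.0, 0.015, 0.0], [0.015, -1.0, -0.0], [0.0, 0.0, -1.0]]
ft_force: [-0.1, -0.0, -0.4]
grip_width: 0.0306
gripper_force: 36.9
```

```bash
python3 goto.py .5873 .189 .228
```

```text
t 8.08 pos [ 0.541  -0.0718  0.1957] f [-0.12 -0.02 -0.42] grip 0.0306 36.9 dp_cm [  5.02 -26.01  -3.23] turn [ 0. -0. -0.]
```

Call:
move_arm(jaw=[3,3,3,3,3,3,3,3,3,3,3,3], dp=[[0,0,-1.75],[0,0,-1.75],[0,-1.5,0],[0.5,-2.5,0],[0.5,-3,0],[0.5,-3,0],[1,-3,0],[1,-3,0],[0.5,-3,0],[0.5,-3,0],[0.5,-2.5,0],[0,-1.5,0]], turn=[[0,0,0],[0,0,0],[0,0,0],[0,0,0],[0,0,0],[0,0,0],[0,0,0],[0,0,0],[0,0,0],[0,0,0],[0,0,0],[0,0,0]])

```text
time_s: 9.08
position: [0.5873, 0.1914, 0.2301]
tool_rot: [[1.0, 0.017, -0.0], [0.017, -1.0, 0.0], [-0.0, -0.0, -1.0]]
ft_force: [0.1, -0.4, -1.5]
grip_width: 0.0306
gripper_force: 36.9
```

Call:
move_arm(jaw=[3,3,3], dp=[[0,0,0],[0,0,0],[0,0,0]], turn=[[0,0,0],[0,0,0],[0,0,0]])

```text
time_s: 9.33
position: [0.5871, 0.1878, 0.2304]
tool_rot: [[1.0, 0.014, -0.0], [0.014, -1.0, -0.0], [-0.0, 0.0, -1.0]]
ft_force: [-0.1, -0.9, -1.3]
grip_width: 0.031
gripper_force: 36.9
```

```bash
python3 goto.py .5873 .189 .228;  python3 - <<'E'
from h import *
im,d=cams.get_image('scene'); P=cloud('scene',d); x,y,z=P[...,0],P[...,1],P[...,2]
g=im.astype(int)
m=(d>0)&(abs(x-.59)<.1)&(abs(y-.19)<.07)
for nm,s in(('panL',m&(z>.095)&(z<.135)),('panR',(d>0)&(abs(x-.59)<.09)&(abs(y+.07)<.06)&(z>.095)&(z<.135))):
    q=P[s]; r=cv2.minAreaRect((q[:,:2]*1000).astype(np.float32)); print(nm,np.median(q[:,2]).round(4),r)
b=m&(im.min(-1)>70)&(abs(x-.59)<.03)
for a in np.arange(.17,.31,.008):
    s=P[b&(z>=a)&(z<a+.008)]
    if len(s): print(round(a,3),len(s),s.min(0).round(4),s.max(0).round(4),np.median(s,0).round(4))
u,v=map(int,proj('scene',np.array([.587,.189,.2])));cv2.imwrite('pics/c6.png',cv2.resize(im[v-60:v+60,u-80:u+80,::-1],(800,600),interpolation=2)); print(u,v)
E
```

```text
t 9.33 pos [0.5871 0.1878 0.2304] f [-0.11 -0.93 -1.28] grip 0.031 36.9 dp_cm [ 0.02 -0.12  0.24] turn [ 0.0005  0.0002 -0.0009]
panL 0.1268 ((589.4125366210938, 188.90713500976562), (169.04652404785156, 102.50267791748047), 0.5334956049919128)
panR 0.1075 ((594.27685546875, -69.96672821044922), (167.30447387695312, 103.81670379638672), 0.8454856872558594)
0.17 38 [0.5789 0.1653 0.17  ] [0.6017 0.2123 0.175 ] [0.5904 0.1706 0.1715]
0.226 15 [0.6023 0.182  0.227 ] [0.6054 0.1947 0.234 ] [0.6043 0.1882 0.2303]
0.234 15 [0.6019 0.1815 0.2344] [0.6059 0.1926 0.2417] [0.6041 0.1875 0.2384]
0.242 16 [0.6027 0.1809 0.2422] [0.6054 0.1939 0.2499] [0.6041 0.1886 0.2468]
0.25 15 [0.6026 0.1799 0.2507] [0.6065 0.1918 0.2575] [0.6041 0.1879 0.2538]
0.258 20 [0.6015 0.1787 0.2589] [0.6065 0.1952 0.2657] [0.6041 0.1885 0.2622]
0.266 17 [0.6015 0.1783 0.2663] [0.6057 0.1939 0.2739] [0.6039 0.1895 0.2698]
0.274 17 [0.6017 0.1783 0.2751] [0.606  0.1955 0.282 ] [0.6046 0.1891 0.2784]
0.282 15 [0.6016 0.1854 0.2821] [0.6058 0.1969 0.2899] [0.6042 0.1897 0.2856]
0.29 56 [0.5795 0.173  0.2905] [0.6058 0.2007 0.298 ] [0.6    0.1893 0.2972]
0.298 61 [0.5789 0.1748 0.298 ] [0.6063 0.2041 0.3055] [0.5948 0.1864 0.2989]
369 266
```

View pics/c6.png

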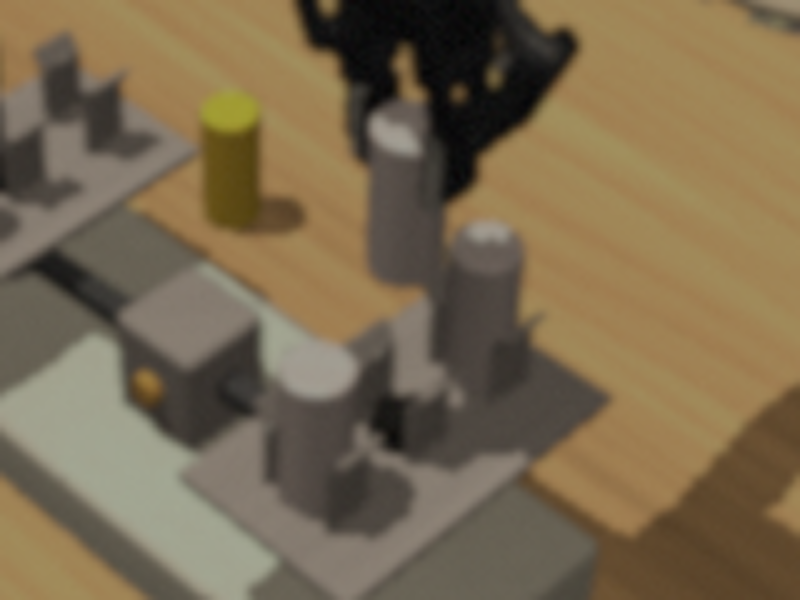

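The weight hangs upright, with its top at (400,125) and foot at (400,275), centred above the empty middle clip at (395,400). Both pans are unchanged and all else is still in place. I lower it toward the clip mouth.

Call:
move_arm(jaw=[3,3,3,3,3,3,3,3,3,3], dp=[[0,-0.1,0],[0,0,0.6],[0,0,0.8],[0,0,0.8],[0,0,0.8],[0,0,0.6],[0,0,0.4],[0,0,0.2],[0,0,0],[0,0,0]], turn=[[0,0,0],[0,0,0],[0,0,0],[0,0,0],[0,0,0],[0,0,0],[0,0,0],[0,0,0],[0,0,0],[0,0,0]])

```text
time_s: 10.22
position: [0.5873, 0.1899, 0.1885]
tool_rot: [[1.0, 0.015, 0.0], [0.015, -1.0, 0.0], [0.0, -0.0, -1.0]]
ft_force: [-0.0, 0.5, -0.9]
grip_width: 0.0309
gripper_force: 36.9
```

Call:
move_arm(jaw=[3,3,3,3,3,3,3], dp=[[0,0,0.2],[0,0,0.2],[0,0,0.2],[0,0,0.2],[0,0,0.2],[0,0,0.2],[0,0,0]], turn=[[0,0,0],[0,0,0],[0,0,0],[0,0,0],[0,0,0],[0,0,0],[0,0,0]])

```text
time_s: 10.8
position: [0.587, 0.1898, 0.1758]
tool_rot: [[1.0, 0.015, -0.001], [0.015, -1.0, -0.0], [-0.001, 0.0, -1.0]]
ft_force: [0.2, 0.3, -2.3]
grip_width: 0.0306
gripper_force: 36.9
```

```bash
python3 goto.py .5871 .189 .173;  python3 - <<'E'
from h import *
im,d=cams.get_image('scene'); P=cloud('scene',d); x,y,z=P[...,0],P[...,1],P[...,2]
for nm,yc in(('L',.189),('R',-.07)):
    s=(d>0)&(abs(x-.59)<.08)&(abs(y-yc)<.05)&(z>.095)&(z<.135); print(nm,np.median(z[s]).round(4))
E
```

```text
t 10.8 pos [0.587  0.1898 0.1758] f [ 0.16  0.32 -2.29] grip 0.0306 36.9 dp_cm [0.01 0.08 0.28] turn [ 0.0001  0.0008 -0.    ]
L 0.1269
R 0.1074
```

Call:
move_arm(jaw=[3,3,3,3,3,3,3,3], dp=[[0,0.05,0.2],[0,0,0.2],[0,0,0.2],[0,0,0.2],[0,0,0.2],[0,0,0.2],[0,0,0.2],[0,0,0]], turn=[[0,0,0],[0,0,0],[0,0,0],[0,0,0],[0,0,0],[0,0,0],[0,0,0],[0,0,0]])

```text
time_s: 11.52
position: [0.587, 0.1893, 0.1618]
tool_rot: [[1.0, 0.015, -0.001], [0.015, -1.0, -0.0], [-0.001, 0.0, -1.0]]
ft_force: [0.1, -0.1, 0.2]
grip_width: 0.031
gripper_force: 36.9
```

Call:
move_arm(jaw=[3,3,3,3,3,3,3,3], dp=[[0,0,0.2],[0,0,0.2],[0,0,0.2],[0,0,0.2],[0,0,0.2],[0,0,0.2],[0,0,0.2],[0,0,0]], turn=[[0,0,0],[0,0,0],[0,0,0],[0,0,0],[0,0,0],[0,0,0],[0,0,0],[0,0,0]])

```text
time_s: 12.18
position: [0.5872, 0.1894, 0.1481]
tool_rot: [[1.0, 0.015, 0.0], [0.015, -1.0, 0.0], [0.0, -0.0, -1.0]]
ft_force: [0.3, -1.0, 0.2]
grip_width: 0.0306
gripper_force: 37.1
```

```bash
python3 goto.py .5871 .189 .131;  python3 - <<'E'
from h import *
im,d=cams.get_image('scene'); P=cloud('scene',d); x,y,z=P[...,0],P[...,1],P[...,2]
for nm,yc in(('L',.189),('R',-.07)):
    s=(d>0)&(abs(x-.59)<.08)&(abs(y-yc)<.05)&(z>.095)&(z<.135); print(nm,np.median(z[s]).round(4))
E
```

```text
t 12.18 pos [0.5872 0.1894 0.1481] f [ 0.3  -0.95  0.24] grip 0.0306 37.1 dp_cm [-0.01  0.04  1.71] turn [-0.0001 -0.     -0.    ]
L 0.1073
R 0.1268
```

Call:
move_arm(jaw=[3,3,3,3,3,3,3,3], dp=[[0,0,0.2],[0,0,0.2],[0,0,0.2],[0,0,0.2],[0,0,0.2],[0,0,0.2],[0,0,0.2],[0,0,0]], turn=[[0,0,0],[0,0,0],[0,0,0],[0,0,0],[0,0,0],[0,0,0],[0,0,0],[0,0,0]])

```text
time_s: 12.9
position: [0.587, 0.1894, 0.1337]
tool_rot: [[1.0, 0.015, -0.001], [0.015, -1.0, -0.0], [-0.001, 0.0, -1.0]]
ft_force: [0.7, -0.1, 0.9]
grip_width: 0.0306
gripper_force: 37.1
```

Call:
move_arm(jaw=[3,3,3], dp=[[0,0,0.05],[0,0,0.05],[0,0,0.05]], turn=[[0,0,0],[0,0,0],[0,0,0]])

```text
time_s: 13.15
position: [0.5871, 0.1894, 0.1329]
tool_rot: [[1.0, 0.015, 0.0], [0.015, -1.0, 0.0], [0.0, -0.0, -1.0]]
ft_force: [-0.5, -0.8, 1.9]
grip_width: 0.0308
gripper_force: 37.1
```

Call:
move_arm(jaw=[3,3,3], dp=[[0,0,0.05],[0,0,0.05],[0,0,0]], turn=[[0,0,0],[0,0,0],[0,0,0]])

```text
time_s: 13.4
position: [0.5871, 0.1894, 0.1318]
tool_rot: [[1.0, 0.015, -0.0], [0.015, -1.0, 0.0], [-0.0, -0.0, -1.0]]
ft_force: [-0.0, 0.2, 0.7]
grip_width: 0.0308
gripper_force: 37.2
```

```bash
python3 - <<'E'
from h import *
for n in('top','scene'):
    z=np.load(n+'0.npz');im,d=z['im'],z['d'];P=cloud(n,d)
    for nm,c in(('L',(.587,.189)),('R',(.591,-.071))):
        m=(d>0)&(np.hypot(P[...,0]-c[0],P[...,1]-c[1])<.02)&(im.max(-1)<35)
        q=P[m]; print(n,nm,len(q),np.percentile(q[:,2],[0,25,50,75,100]).round(4) if len(q) else '')
E
```

```text
top L 37 [0.1332 0.1358 0.1373 0.1389 0.1429]
top R 41 [0.1111 0.1128 0.1144 0.1163 0.1207]
scene L 41 [0.1262 0.1353 0.1383 0.1396 0.1411]
scene R 18 [0.108  0.1126 0.1145 0.1157 0.118 ]
```

Call:
move_arm(jaw=[3,3,3], dp=[[0,0,0.05],[0,0,0.05],[0,0,0]], turn=[[0,0,0],[0,0,0],[0,0,0]])

```text
time_s: 13.65
position: [0.5872, 0.1894, 0.1307]
tool_rot: [[1.0, 0.015, -0.0], [0.015, -1.0, -0.0], [-0.0, 0.0, -1.0]]
ft_force: [0.5, -0.7, 1.6]
grip_width: 0.0307
gripper_force: 37.2
```

Call:
move_arm(jaw=[3,3,3], dp=[[0,0,0.1],[0,0,0.05],[0,0,0]], turn=[[0,0,0],[0,0,0],[0,0,0]])

```text
time_s: 13.9
position: [0.5871, 0.1893, 0.1292]
tool_rot: [[1.0, 0.015, -0.0], [0.015, -1.0, 0.0], [-0.0, -0.0, -1.0]]
ft_force: [0.2, -0.5, 1.1]
grip_width: 0.0306
gripper_force: 37.1
```

Call:
move_arm(jaw=[3,3,3], dp=[[0,0,0.03],[0,0,0.02],[0,0,0]], turn=[[0,0,0],[0,0,0],[0,0,0]])

```text
time_s: 14.15
position: [0.5871, 0.1894, 0.1288]
tool_rot: [[1.0, 0.015, 0.0], [0.015, -1.0, -0.0], [0.0, 0.0, -1.0]]
ft_force: [0.4, 0.1, 0.9]
grip_width: 0.0311
gripper_force: 37.2
```

Call:
move_arm(jaw=[3,3,3], dp=[[0,0,0.05],[0,0,0.03],[0,0,0]], turn=[[0,0,0],[0,0,0],[0,0,0]])

```text
time_s: 14.4
position: [0.5872, 0.1894, 0.128]
tool_rot: [[1.0, 0.015, 0.0], [0.015, -1.0, -0.0], [0.0, 0.0, -1.0]]
ft_force: [0.8, 0.0, 0.5]
grip_width: 0.0307
gripper_force: 37.2
```

Call:
move_arm(jaw=[3,3,3], dp=[[0,0,0.05],[0,0,0.05],[0,0,0]], turn=[[0,0,0],[0,0,0],[0,0,0]])

```text
time_s: 14.65
position: [0.5871, 0.1894, 0.1269]
tool_rot: [[1.0, 0.015, -0.0], [0.015, -1.0, 0.0], [-0.0, -0.0, -1.0]]
ft_force: [0.2, -0.6, 1.0]
grip_width: 0.0309
gripper_force: 37.2
```

Call:
move_arm(jaw=[3,3,3], dp=[[0,0,0.04],[0,0,0.04],[0,0,0]], turn=[[0,0,0],[0,0,0],[0,0,0]])

```text
time_s: 14.9
position: [0.5872, 0.1894, 0.1264]
tool_rot: [[1.0, 0.015, 0.0], [0.015, -1.0, 0.0], [0.0, -0.0, -1.0]]
ft_force: [-0.7, -1.3, 2.6]
grip_width: 0.0311
gripper_force: 37.4
```

Call:
move_arm(jaw=[3,3,3], dp=[[0,0,0.03],[0,0,0.02],[0,0,0]], turn=[[0,0,0],[0,0,0],[0,0,0]])

```text
time_s: 15.15
position: [0.5873, 0.1894, 0.1262]
tool_rot: [[1.0, 0.015, 0.001], [0.015, -1.0, 0.0], [0.001, -0.0, -1.0]]
ft_force: [-0.6, -0.1, 5.1]
grip_width: 0.0307
gripper_force: 37.5
```

Call:
move_arm(jaw=[3,3,3], dp=[[0,0,0.03],[0,0,0.02],[0,0,0]], turn=[[0,0,0],[0,0,0],[0,0,0]])

```text
time_s: 15.4
position: [0.5874, 0.1894, 0.126]
tool_rot: [[1.0, 0.015, 0.001], [0.015, -1.0, 0.0], [0.001, -0.0, -1.0]]
ft_force: [-1.2, -1.3, 7.2]
grip_width: 0.0309
gripper_force: 37.7
```

```bash
python3 - <<'E'
from h import *
F=[];Z=[]
for i in range(8):
    o=observe();F.append(o['ft_force'][2]);Z.append(o['position'][2]);im,d=cams.get_image('scene')
print(np.round(F,1),np.mean(F),np.round(np.mean(Z),5))
P=cloud('scene',d); x,y,z=P[...,0],P[...,1],P[...,2]
for nm,yc in(('L',.189),('R',-.07)):
    s=(d>0)&(abs(x-.59)<.08)&(abs(y-yc)<.05)&(z>.095)&(z<.135); print(nm,np.median(z[s]).round(4))
E
```

```text
[7.2 7.8 6.3 7.3 7.3 6.7 7.1 7.2] 7.123359300571307 0.12597
L 0.1073
R 0.1268
```

Call:
move_arm(jaw=[3,3,3], dp=[[0,0,0.03],[0,0,0.02],[0,0,0]], turn=[[0,0,0],[0,0,0],[0,0,0]])

```text
time_s: 16.05
position: [0.5875, 0.1894, 0.1257]
tool_rot: [[1.0, 0.015, 0.002], [0.015, -1.0, 0.0], [0.002, -0.0, -1.0]]
ft_force: [-1.0, -1.3, 9.4]
grip_width: 0.0307
gripper_force: 37.8
```

```bash
python3 - <<'E'
from h import *
F=[]
for i in range(6):
    o=observe();F.append(o['ft_force']);im,d=cams.get_image('top')
print(np.mean(F,0).round(2),o['position'].round(4),o['time_s'])
E
```

```text
[-1.27 -1.06  8.85] [0.5875 0.1894 0.1258] 16.3
```

Call:
move_arm(jaw=[3.3,3.8,4.5,5.5,5.5,5.5], dp=[[0,0,0],[0,0,0],[0,0,0],[0,0,0],[0,0,-0.1],[0,0,-0.4]], turn=[[0,0,0],[0,0,0],[0,0,0],[0,0,0],[0,0,0],[0,0,0]], force=20)

```text
time_s: 16.85
position: [0.5868, 0.1893, 0.1292]
tool_rot: [[1.0, 0.015, -0.002], [0.015, -1.0, -0.0], [-0.002, 0.0, -1.0]]
ft_force: [1.0, 0.1, -0.4]
grip_width: 0.0551
gripper_force: 0.0
```

Call:
move_arm(jaw=[5.5,5.5,5.5,5.5,5.5,5.5,5.5,5.5,5.5,5.5,5.5,5.5], dp=[[0,0,-0.5],[0,0,-0.5],[0,0,-0.8],[0,0,-1],[0,0,-1],[0,0,-1],[0,0,-1],[0,0,-2],[0,0,-2],[0,0,-2],[0,0,-1],[0,0,0]], turn=[[0,0,0],[0,0,0],[0,0,0],[0,0,0],[0,0,0],[0,0,0],[0,0,0],[0,0,0],[0,0,0],[0,0,0],[0,0,0],[0,0,0]])

```text
time_s: 17.85
position: [0.5879, 0.1895, 0.2611]
tool_rot: [[1.0, 0.015, 0.005], [0.015, -1.0, 0.001], [0.005, -0.001, -1.0]]
ft_force: [0.5, 0.4, -0.1]
grip_width: 0.0551
gripper_force: 0.0
```

```bash
python3 goto.py .4 .0 .25;  python3 - <<'E'
from h import *
im,d=cams.get_image('scene'); P=cloud('scene',d); x,y,z=P[...,0],P[...,1],P[...,2]
for nm,yc in(('L',.189),('R',-.07)):
    s=(d>0)&(abs(x-.59)<.08)&(abs(y-yc)<.05)&(z>.095)&(z<.135); print(nm,np.median(z[s]).round(4))
    for xo in(-.0485,.0015,.0515):
        s=(d>0)&(abs(x-.59-xo)<.02)&(abs(y-yc)<.03)&(z>.14)&(z<.23)&(im.max(-1)>60); 
        if s.sum(): print('  ',xo,np.percentile(z[s],97).round(4), P[s&(z>np.percentile(z[s],95)-.006)].mean(0).round(4))
cv2.imwrite('pics/c7.png',cv2.resize(im[190:350,240:440,::-1],(750,600),interpolation=2))
E
```

```text
t 17.85 pos [0.5879 0.1895 0.2611] f [ 0.51  0.35 -0.07] grip 0.0551 0.0 dp_cm [-19.07  18.67   0.99] turn [-0.0006 -0.0054 -0.    ]
L 0.1164
   -0.0485 0.1942 [0.5417 0.1898 0.1922]
   0.0015 0.2051 [0.5914 0.1912 0.2032]
   0.0515 0.1943 [0.6411 0.1914 0.1921]
R 0.1178
   -0.0485 0.1644 [ 0.5447 -0.0769  0.1615]
   0.0015 0.1641 [ 0.5941 -0.0762  0.1614]
   0.0515 0.2182 [ 0.6459 -0.0668  0.216 ]
```

View pics/c7.png

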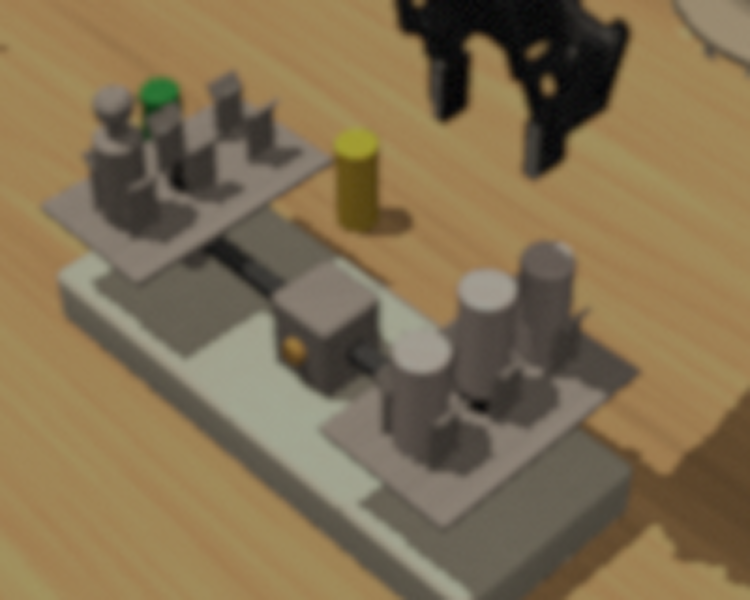

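The picture shows three short weights upright in the left pan (423,350; 488,290; 547,260) and the tall one in its clip (115,105). The gripper is clear and the beam looks level. I'll let it settle and check again before handing in.

Call:
move_arm(jaw=[5.5,5.5,5.5,5.5,5.5,5.5,5.5,5.5,5.5,5.5,5.5,5.5], dp=[[0,0,-1],[0,0,-1],[0,0,0],[0,0,0],[0,0,0],[0,0,0],[0,0,0],[0,0,0],[0,0,0],[0,0,0],[0,0,0],[0,0,0]], turn=[[0,0,0],[0,0,0],[0,0,0],[0,0,0],[0,0,0],[0,0,0],[0,0,0],[0,0,0],[0,0,0],[0,0,0],[0,0,0],[0,0,0]])

```text
time_s: 18.9
position: [0.5871, 0.1894, 0.2777]
tool_rot: [[1.0, 0.015, 0.0], [0.015, -1.0, -0.0], [0.0, 0.0, -1.0]]
ft_force: [0.6, -0.1, 0.1]
grip_width: 0.0552
gripper_force: 0.0
```

```bash
python3 - <<'E'
from h import *
A=[]
for i in range(6):
    im,d=cams.get_image('scene'); P=cloud('scene',d); x,y,z=P[...,0],P[...,1],P[...,2]; r=[]
    for yc in(.189,-.07):
        s=(d>0)&(abs(x-.59)<.08)&(abs(y-yc)<.05)&(z>.095)&(z<.13); r.append(np.median(z[s]))
    for c in((.5417,.190),(.5905,.1905),(.641,.191)):
        s=(d>0)&(np.hypot(x-c[0],y-c[1])<.011)&(z>.18)&(z<.23); r.append(np.median(z[s]))
    A.append(r)
print(np.mean(A,0).round(4),np.std(A,0).round(5))
E
```

```text
[0.1162 0.1178 0.1923 0.2038 0.1925] [3.0e-05 4.0e-05 1.8e-04 1.5e-04 8.0e-05]
```

The pans are steady and level within about 0.8 mm. The moved weight's foot is 11.4 mm above the pan. I first felt the pad at about 12.0 mm, so the weight is seated with slight compression.

```bash
python3 -c "
from rig import ticket; print(ticket.close_job())"
```

```text
the job is handed in; nothing more can be done
None
```

The job is handed in: one short weight moved from the low right pan into the left pan's middle clip, pressed to about 8 N by feel (estimated peak, well under 15 N), with the balance at rest and level within about 0.8 mm; I was not shown the verdict.

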